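# Sweep the sample pucks into the trough and shut its flap

## Task

Clear the sorting tray: with the fingertips, sweep the three round resin pucks across its deck and over the edge into the trough along its side, leaving the V-grooved clamp insert that stands among them where it is. Then push the trough's hinged flap over and press it down until it lies fully shut. Only push: pick nothing up, and leave the other things on the desk alone.

Things in the scene. Friction and masses are not known exactly. Their poses are not given: they have to be found in the camera images.
- tray: Grey sorting tray, fixed on the desk, 214 mm (its x) by 233 mm (its y), turned up to 0.3 rad, on four rubber feet 14 mm high; origin on the desk under its middle, z up. Flat metal deck: top at z = 56 mm, tray x -101 to +101 mm, y -109 to +60 mm. A rim 6 mm wide stands 10 mm above the deck along both ends and the back (-y) side; the fourth side, at y = +60 mm, is open to the trough.
- deck_edge (a point): Middle of the deck's open edge (tray x = 0, y = +60 mm, z = 56 mm); axes as the tray's. Here the deck drops straight into the trough. The pucks and the insert start side by side on the deck in four lanes near tray x = -72, -24, +24 and +72 mm (which is in which varies), centres 35 to 100 mm short of this edge.
- trough_mid (a point): Middle of the trough's floor (tray x = 0, y = +86 mm, z = 16 mm); axes as the tray's. The trough is 202 mm long (tray x), 52 mm wide (y +60 to +112 mm), 40 mm deep below the deck, with end walls up to z = 58 mm and an outer wall, y +112 to +118 mm, on which the flap is hinged.
- trough_flap (a joint): Angle of the trough's flap. 0: shut, flush over the trough (top at z = 56 mm, rolled free edge to 59 mm, meeting the deck's edge); 1.57: upright. It starts open, leaning outward (to tray +y), at 1.75 to 2.0, and opens to 2.1 at most. The hinge is slightly stiff (0.03 N m, under 1 N at the free edge): the flap stays at whatever angle it is left, so push it all the way down.
- flap_hinge (a point): Middle of the flap's hinge line, which runs along tray x (tray x = 0, y = +115 mm, z = 54 mm); axes as the tray's. The flap is an aluminium plate 198 mm long (tray x), 54 mm wide from the hinge line and 4 mm thick.
- flap_edge (a point): Middle of the flap's free edge, a thin rolled bead 51.5 mm from the hinge line; moves with the flap. Its y axis points from the free edge to the hinge line, its x axis along the hinge.
- puck_1 (a point): Cast resin sample puck: a plain upright cylinder 30 mm across and 18 mm high, about 18 g, one of three lying flat on the tray's deck; all three go into the trough, whatever their colour. This point is the middle of the puck, 9 mm above its underside and 65 mm above the desk at the start; z along the puck's axis.
- puck_2 (a point): Cast resin sample puck: a plain upright cylinder 30 mm across and 18 mm high, about 18 g, one of three lying flat on the tray's deck; all three go into the trough, whatever their colour. This point is the middle of the puck, 9 mm above its underside and 65 mm above the desk at the start; z along the puck's axis.
- puck_3 (a point): Cast resin sample puck: a plain upright cylinder 30 mm across and 18 mm high, about 18 g, one of three lying flat on the tray's deck; all three go into the trough, whatever their colour. This point is the middle of the puck, 9 mm above its underside and 65 mm above the desk at the start; z along the puck's axis.
- insert: Clamp insert: a small metal block 26 x 22 x 18 mm with a V groove across its top, standing on the deck in one of the four lanes. Stays where it is. Origin at the centre of its underside.
- loupe: Bystander: black round eye loupe, 42 mm across and 37 mm high, on the desk right of the tray. Origin at the centre of its underside.
- tweezers: Bystander: steel tweezers, 127 mm long, on the desk to the right. Origin at the centre of the underside.
- mouse: Bystander: computer mouse, 108 x 60 x 35 mm, on the desk to the right. Origin at the centre of its underside.
- side_cutter: Bystander: side cutters, 96 mm long, on the desk to the right. Origin at the centre of the underside.
- spare_insert: Bystander: second clamp insert, 26 x 22 x 18 mm, on the desk to the right, not on the tray. Origin at the centre of its underside.

How it is judged:
On the way, in this order (a step that is already met when the one before it is completed fails the run):
1. all three pucks lie in the trough (y of puck_1 in the frame of tray between 0.062 and 0.112 m and x of puck_1 in the frame of tray between -0.101 and 0.101 m and z of each of puck_1, puck_2, puck_3 in the frame of tray below 0.046 m and y of puck_2 in the frame of tray between 0.062 and 0.112 m and x of puck_2 in the frame of tray between -0.101 and 0.101 m and y of puck_3 in the frame of tray between 0.062 and 0.112 m and x of puck_3 in the frame of tray between -0.101 and 0.101 m), for 0.2 s.
2. the flap is shut over them (value of joint trough_flap below 0.07 rad), for 0.2 s.
At the end, for the whole second after the job is handed in: All three pucks in the trough (their middles at tray y between 62 and 112 mm and lower than 46 mm above the desk), the flap shut to within 0.07 rad, the clamp insert still on the deck within 15 mm of its place (all of step 1 and value of joint trough_flap below 0.07 rad and z of insert in the frame of tray above 0.052 m and y of insert in the frame of tray below 0.05 m and distance of insert from where it was at the start of the episode below 0.015 m); the robot touches nothing.
It fails at once if a puck is lifted: its middle rises 14 mm or more (z of any of puck_1, puck_2, puck_3 in the frame of tray above 0.079 m).
It fails at once if the clamp insert on the deck is shifted or lifted by more than 15 mm (distance of insert from where it was at the start of the episode above 0.015 m).
It fails at once if a bystander on the desk is shifted by more than 20 mm (distance of any of loupe, tweezers, mouse, side_cutter, spare_insert from where it was at the start of the episode above 0.02 m).
It also fails if it takes over 48 s, if anything falls off the work surface, if the arm or the gripper's body presses on something with over 40 N, if the wrist force passes 120 N, or if a joint passes its speed limit or range.

## Robot

A 6-joint arm with a two-finger parallel gripper is mounted at the origin on a cart in front of the work surface, level with it; the furniture and walls round the work are solid. World frame = base frame: x ahead of the robot, y to its left, z up, the work surface at z = 0. Lengths are in m, angles in rad, forces in N, time in s.
With the tool pointing down it reaches from about 0.25 to 0.775 m from the base axis. Payload 4 kg.
Tool frame: the origin (TCP) lies at the very end of the fingers, on their centre line; the grasp point (between the pads) lies 19 mm behind it (robot.tcp_to_grasp is the distance from the TCP to the grasp point, in m); z points along the fingers, y is the line along which they close (so a half turn about z gives the same grasp; the last joint's range is limited). The gripper opens to 94 mm and grips with 3 to 60 N. Pads are 16 mm wide; open, the fingers measure 119 mm over their backs; the gripper's body (75 mm by 177 mm) begins 78 mm behind the grasp point.
Start: joints at [-1.344, 0.087, 1.371, -0, 1.684, -0.103], TCP at [0.178, -0.52, 0.206] pointing down, gripper open.
Joint ranges: [-3.1, 3.1], [-0.76, 2.03], [0.27, 2.55], [-1.08, 4.22], [0.17, 2.65], [-2.57, 2.57]. Speed limits (rad/s): [2.79, 2.79, 3.14, 3.14, 3.14, 3.14].

## Interface

Orientations are given as [roll, pitch, yaw] about the fixed x, y, z axes, in that order (R = Rz(yaw) Ry(pitch) Rx(roll)).
In Python, from bench import robot gives the robot as it stands.
- The arm moves only by the tool hand_motion, called after ">>>" as a command line: name --argument value ..., lists and objects as JSON in quotes. Schema: {"type":"object","properties":{"steps":{"type":"object","properties":{"offsets":{"type":"array","items":{"type":"array","items":{"type":"number"},"minItems":5,"maxItems":5},"minItems":1,"maxItems":20}},"additionalProperties":false,"required":["offsets"]},"only":{"type":"string"},"quiet":{"type":"boolean"},"lines":{"type":"string"}},"required":["steps"],"additionalProperties":false}. steps is an object whose key "offsets" holds a list of rows, 1 to 20 of them, each of 5 numbers: the finger opening in m, then dx, dy, dz in units of 50 mm, then a turn about the tool's z in units of 0.25 rad; each row shifts and turns the commanded pose from where the row before left it, along the tool's axes as they then stand; what a row does not reach is not made up. A row lasts 1/12 s, in which the tool goes at most 0.0417 m and 0.125 rad, less where a joint would pass 70% of its speed; a pose out of reach is approached as far as the arm can. The fingers move at their own pace and stop on an object; the grip force is fixed at half the most. Time passes only in rows, so rows that do not move let the fingers close. The tool returns the time, the measured TCP pose, the force, the opening and the grip force at its end. only (a regular expression) keeps the lines of the reply that match it, lines (a string "A,B") keeps lines A to B, and quiet returns only ok. Input that does not fit is refused with a message, and nothing moves.
- robot.get_obs(): the state, without advancing time (a new reading comes with each control period).
- robot.snapshot(name): name is "scene" or "top" or "wrist"; returns a dict with "color" (400x640x3 uint8, blue, green, red), "fx", "fy", "cx", "cy" (pixels), "k1" (the pictures are not rectified: a ray, as slopes to the right and down, at radius r is drawn at 1 + k1 r^2 times it, then the intrinsics apply), "extrinsics" (4x4, takes a point from world to camera coordinates). Camera axes: x right, y down, z forward; pixel columns grow to the right and rows downward; lengths in m; the calibration is good to about 2 mm. A picture is of the moment at which its call begins. There is no depth.
- robot.close_job(): hands the job in; it is judged then, once.
The state is a dict: "time": time; "joint_positions": joint angles; "qvel": joint speeds; "joint_torque": joint torques, N m; "tool_pos": TCP position; "ee_rot": TCP orientation; "wrist_force": force on the tool from outside, world axes, zero at the start; "wrist_torque": the same for the moment, N m; "width": finger opening in m; "finger_force": force on a finger pad.
Only numpy, scipy, OpenCV 4.12 (cv2) and the standard library are available. Lean on these libraries where they do the work, as an engineer would, in place of code of your own. Each camera call takes 0.05 s, during which the arm holds its last target. There are 200 camera calls.

## Working session

There is one attempt and no reset: what is moved stays moved. The work goes in short steps, Python scripts to look and compute and a tool call to move; the robot and the scene stay as the last step left them, time stands still between calls to the robot, and variables do not carry over. Pictures are saved under pics/ and viewed, at most 10 in all, crops included, and the job is handed in when it is done.

```bash
ls; mkdir -p pics; python3 - <<'E'
from bench import robot
import cv2,numpy as np
for n in ["scene","top"]:
    s=robot.snapshot(n); cv2.imwrite(f"pics/{n}0.png",s["color"])
    E=s["extrinsics"]; print(n,s["fx"],s["fy"],s["cx"],s["cy"],s["k1"],np.round(E,3).tolist(), -E[:3,:3].T@E[:3,3])
o=robot.get_obs();print(o["time"],o["tool_pos"],o["ee_rot"],o["wrist_force"],o["width"])
E
```

```text
bench.py
pics
scene 479.80911487920076 479.80911487920076 316.4268204486302 205.9025321071246 -0.014947565221516045 [[-0.454, -0.891, -0.019, 0.254], [-0.495, 0.269, -0.826, 0.331], [0.741, -0.365, -0.564, 0.814], [0.0, 0.0, 0.0, 1.0]] [-0.32366983  0.43496551  0.73746823]
top 366.7849189476656 366.7849189476656 316.3815415916556 202.0041332506095 -0.08452154659883815 [[0.023, -1.0, 0.017, -0.038], [-0.997, -0.024, -0.078, 0.547], [0.079, -0.015, -0.997, 1.105], [0.0, 0.0, 0.0, 1.0]] [ 0.45946414 -0.00774017  1.14521502]
0.1 [ 0.17799766 -0.51988909  0.20443452] [-3.13961960e+00 -1.92931652e-04  3.29801798e-01] [0.59072135 1.1729968  0.2658683 ] 0.09405832542745379
```

View pics/scene0.png

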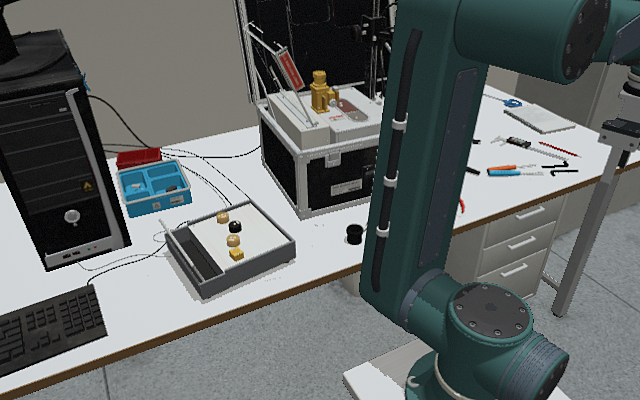

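View pics/top0.png

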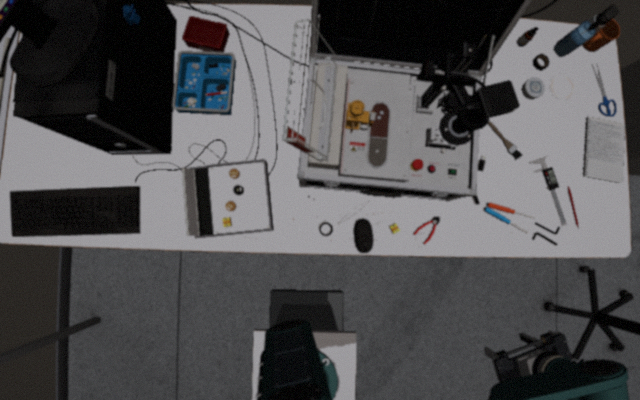

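The scene view shows the tray with pucks at about (222,217), (236,227), (233,240) and the yellow insert at (237,254). In the top view the pucks are at (235,174), (239,189), (231,206) and the insert at (228,222). The trough is on the left (world +y). Next I'll measure them.

```bash
cat > h.py <<'E'
import cv2,numpy as np
def ray(s,u,v):
    K=np.array([[s["fx"],0,s["cx"]],[0,s["fy"],s["cy"]],[0,0,1.]])
    p=cv2.undistortPoints(np.array([[[u,v]]],float),K,np.array([s["k1"],0,0,0.]))[0,0]
    E=s["extrinsics"];R=E[:3,:3]
    return -R.T@E[:3,3], R.T@np.array([p[0],p[1],1])
def onz(s,u,v,z):
    c,d=ray(s,u,v); return c+d*(z-c[2])/d[2]
def tri(a,b):
    A=[];y=[]
    for c,d in (a,b):
        d=d/np.linalg.norm(d);P=np.eye(3)-np.outer(d,d);A.append(P);y.append(P@c)
    return np.linalg.lstsq(np.vstack(A),np.hstack(y),rcond=None)[0]
def proj(s,p):
    K=np.array([[s["fx"],0,s["cx"]],[0,s["fy"],s["cy"]],[0,0,1.]]);E=s["extrinsics"]
    return cv2.projectPoints(np.array([p],float),cv2.Rodrigues(E[:3,:3])[0],E[:3,3],K,np.array([s["k1"],0,0,0.]))[0][0,0]
E
python3 - <<'E'
from bench import robot
from h import *
im={}
for n,(x,y,w,h),k in [("scene",(150,190,160,120),5),("top",(175,150,110,95),6)]:
    s=robot.snapshot(n);im[n]=s
    c=s["color"][y:y+h,x:x+w]
    cv2.imwrite(f"pics/{n}crop.png",cv2.resize(c,None,fx=k,fy=k,interpolation=cv2.INTER_CUBIC))
    hsv=cv2.cvtColor(c,cv2.COLOR_BGR2HSV)
    for nm,m in [("tan",cv2.inRange(hsv,(8,60,60),(40,255,255))),("dark",cv2.inRange(hsv,(0,0,0),(180,255,70)))]:
        nn,l,st,ce=cv2.connectedComponentsWithStats(m)
        for i in range(1,nn):
            if st[i,4]>15: print(n,nm,st[i].tolist(),(ce[i]+[x,y]).round(1), onz(s,*(ce[i]+[x,y]),0.068).round(3))
E
```

```text
scene tan [66, 21, 13, 13, 116] [222.2 217.3] [0.621 0.223 0.068]
scene tan [77, 44, 17, 28, 275] [234.6 247.6] [0.497 0.234 0.068]
scene tan [85, 92, 75, 28, 481] [275.6 297.3] [0.314 0.213 0.068]
scene dark [68, 0, 14, 15, 18] [225.1 197.6] [0.702 0.189 0.068]
scene dark [135, 0, 12, 15, 103] [292.3 195.2] [0.629 0.033 0.068]
scene dark [158, 0, 2, 18, 36] [308.5 198.5] [0.595 0.004 0.068]
scene dark [75, 11, 66, 40, 131] [257.8 215.2] [0.588 0.144 0.068]
scene dark [38, 24, 29, 12, 56] [201.7 219.2] [0.637 0.269 0.068]
scene dark [79, 31, 12, 12, 109] [234.4 227.2] [0.569 0.21  0.068]
scene dark [22, 37, 51, 53, 1030] [197.2 253.5] [0.516 0.313 0.068]
scene dark [15, 44, 37, 49, 140] [184.3 258.8] [0.512 0.342 0.068]
scene dark [2, 49, 144, 61, 1779] [238.6 269.7] [0.424 0.25  0.068]
scene dark [87, 93, 73, 27, 344] [275.7 298. ] [0.312 0.214 0.068]
top tan [55, 19, 9, 9, 64] [234.  172.9] [0.625 0.222 0.068]
top tan [51, 51, 10, 10, 64] [230.7 205.3] [0.529 0.228 0.068]
top tan [48, 67, 8, 10, 70] [226.4 221.7] [0.48  0.239 0.068]
top dark [90, 12, 8, 67, 107] [268.5 194.7] [0.563 0.118 0.068]
top dark [19, 16, 19, 71, 933] [203.2 201.5] [0.538 0.31  0.068]
top dark [59, 36, 9, 9, 52] [237.7 190. ] [0.574 0.209 0.068]
```

View pics/scenecrop.png

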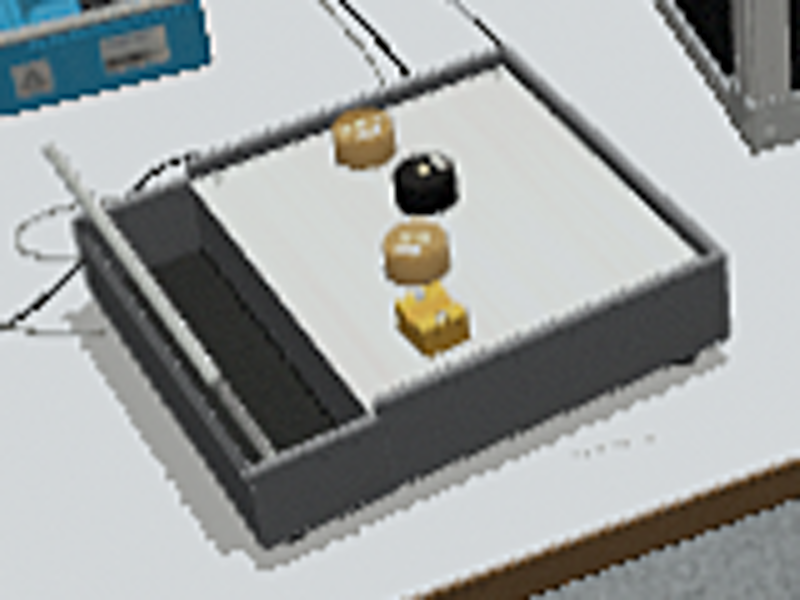

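View pics/topcrop.png

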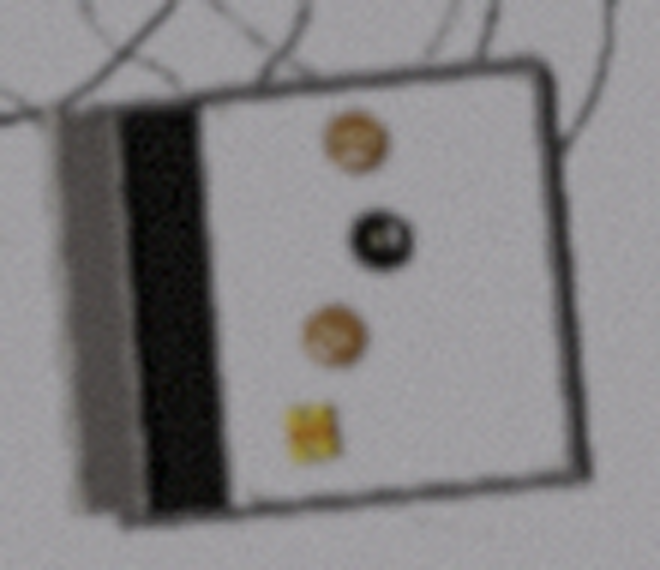

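The crops show the deck corners clearly. In the scene crop they are (190,182), (372,410), (500,68) and (708,258); in the top crop (200,103), (230,505), (545,72) and (583,478). The flap leans outward beyond the dark trough. I'll triangulate.

```bash
cat > meas.py <<'E'
from bench import robot
from h import *
S=robot.snapshot("scene");T=robot.snapshot("top")
sc=lambda x,y:((x+.5)/5-.5+150,(y+.5)/5-.5+190)
tp=lambda x,y:((x+.5)/6-.5+175,(y+.5)/6-.5+150)
P={}
for n,a,b in [("edge_far",(190,182),(200,103)),("edge_near",(372,410),(230,505)),("back_far",(503,68),(545,70)),("back_near",(706,258),(580,478)),
  ("flapfree_far",(45,150),(52,108)),("p1",(362,124),(356,141)),("p2",(425,168),(382,238)),("p3",(417,235),(335,335)),("ins",(432,308),(312,432))]:
    P[n]=tri(ray(S,*sc(*a)),ray(T,*tp(*b)))
    print(n,P[n].round(4), "top@.056",onz(T,*tp(*b),.056).round(4)[:2],"scene@.056",onz(S,*sc(*a),.056).round(4)[:2])
e=(P["edge_far"]-P["edge_near"])[:2];print("len",np.linalg.norm(e),"yaw",np.arctan2(e[1],e[0]))
f=onz(T,*tp(200,103),.056)[:2];n=onz(T,*tp(230,505),.056)[:2];print("top len",np.linalg.norm(f-n),np.arctan2(*(f-n)[::-1]),(f+n)/2)
f=onz(T,*tp(545,70),.066)[:2];n=onz(T,*tp(583,480),.066)[:2];print("back len",np.linalg.norm(f-n),np.arctan2(*(f-n)[::-1]))
E
python3 meas.py
```

```text
edge_far [0.6436 0.3041 0.0563] top@.056 [0.644  0.3049] scene@.056 [0.6434 0.3034]
edge_near [0.443  0.2784 0.0594] top@.056 [0.4435 0.2805] scene@.056 [0.446  0.2764]
back_far [0.6658 0.1338 0.0537] top@.056 [0.6646 0.1318] scene@.056 [0.6637 0.1364]
back_near [0.4628 0.1098 0.063 ] top@.056 [0.4613 0.1075] scene@.056 [0.4728 0.1093]
flapfree_far [0.6324 0.3643 0.1028] top@.056 [0.6399 0.3801] scene@.056 [0.7037 0.3599]
p1 [0.6236 0.2214 0.0747] top@.056 [0.6264 0.2252] scene@.056 [0.6504 0.2155]
p2 [0.5759 0.2063 0.0741] top@.056 [0.578  0.2101] scene@.056 [0.6003 0.1999]
p3 [0.5276 0.2269 0.0752] top@.056 [0.529  0.2316] scene@.056 [0.552  0.2204]
ins [0.48   0.2369 0.0714] top@.056 [0.4806 0.2411] scene@.056 [0.4982 0.2317]
len 0.20222937931322957 yaw 0.12760231575694728
top len 0.20192446593487157 0.12086694163321081 [0.54372838 0.29271293]
back len 0.20397353760406736 0.12572224664680332
```

Careful with the scale: shifts go in units of 50 mm and turns go in units of 0.25 rad. That gives: -0.0282 m is -0.564, 0.0257 m is 0.514.

>>> hand_motion --steps '{"offsets":[[0,0.514,-0.564,0,0],[0,0.514,-0.564,0,0],[0,0.514,-0.564,0,0],[0,0.514,-0.564,0,0],[0,0.514,-0.564,0,0],[0,0.514,-0.564,0,0],[0,0.514,-0.564,0,0],[0,0.514,-0.564,0,0],[0,0.514,-0.564,0,0],[0,0.514,-0.564,0,0],[0,0.514,-0.564,0,0],[0,0.514,-0.564,0,0],[0,0,0,0,0],[0,0,0,0,0]]}'

```text
time: 1.47
tool_pos: [0.3607, -0.0987, 0.2056]
ee_rot: [3.141, 0.0, 0.335]
wrist_force: [0.6, -0.5, -0.4]
width: 0.0042
finger_force: 0.0
```

>>> hand_motion --steps '{"offsets":[[0,0,0,0,-0.496],[0,0,0,0,-0.496],[0,0,0,0,-0.496],[0,0,0,0,-0.496],[0,0,0,0,-0.496],[0,0,0,0,-0.496],[0,0,0,0,-0.496],[0,0,0,0,-0.496],[0,0,0,0,-0.496],[0,0,0,0,-0.496],[0,0,0,0,-0.496],[0,0,0,0,0],[0,0,0,0,0]]}'

```text
time: 2.55
tool_pos: [0.3599, -0.1017, 0.2054]
ee_rot: [-3.141, 0.0, 1.688]
wrist_force: [-0.4, 0.7, -0.8]
width: 0.0005
finger_force: 0.0
```

```bash
cat > d.py <<'E'
import sys;from bench import robot
import numpy as np
from scipy.spatial.transform import Rotation as R
# target in tray coordinates (x,y,z): prints move in tool axes
t=np.array([float(v) for v in sys.argv[1:4]]);a=.124
e=np.array([np.cos(a),np.sin(a),0]);f=np.array([-np.sin(a),np.cos(a),0]);O=np.array([.5511,.232,0])
o=robot.get_obs();p=np.array(o["tool_pos"]);Q=R.from_euler("xyz",o["ee_rot"])
print("tray now",((p-O)@e).round(4),((p-O)@f).round(4),p[2].round(4),"F",np.round(o["wrist_force"],1))
print("move",Q.inv().apply(O+e*t[0]+f*t[1]+[0,0,t[2]]-p).round(4),"yaw err",round(o["ee_rot"][2]-np.pi/2-a,4))
E
python3 d.py -.024 -.065 .13
```

```text
tray now -0.231 -0.3075 0.2054 F [-0.4  0.7 -0.8]
move [0.244  0.2054 0.0752] yaw err -0.007
```

Converted, 0.04 m is 0.8, 0.0405 m is 0.81.

>>> hand_motion --steps '{"offsets":[[0,0.81,0,0,0],[0,0.81,0,0,0],[0,0.81,0,0,0],[0,0.81,0,0,0],[0,0.81,0,0,0],[0,0.81,0,0,0],[0,0,0.8,0,0],[0,0,0.8,0.2,0],[0,0,0.8,0.4,0],[0,0,0.8,0.4,0],[0,0,0.8,0.4,0],[0,0,0,0,0],[0,0,0,0,0]]}'

```text
time: 3.63
tool_pos: [0.5206, 0.1631, 0.1352]
ee_rot: [-3.133, 0.001, 1.69]
wrist_force: [-0.2, -0.5, 0.8]
width: 0.0005
finger_force: 0.0
```

```bash
python3 d.py -.024 -.06 .0615
python3 - <<'E'
from bench import robot
import cv2
c=[cv2.resize(robot.snapshot("scene")["color"][150:320,140:360],(660,510))]
cv2.imwrite("pics/a.png",c[0])
E
```

```text
tray now -0.0388 -0.0646 0.1352 F [-0.2 -0.5  0.8]
move [0.0047 0.0154 0.0735] yaw err -0.0049
```

View pics/a.png

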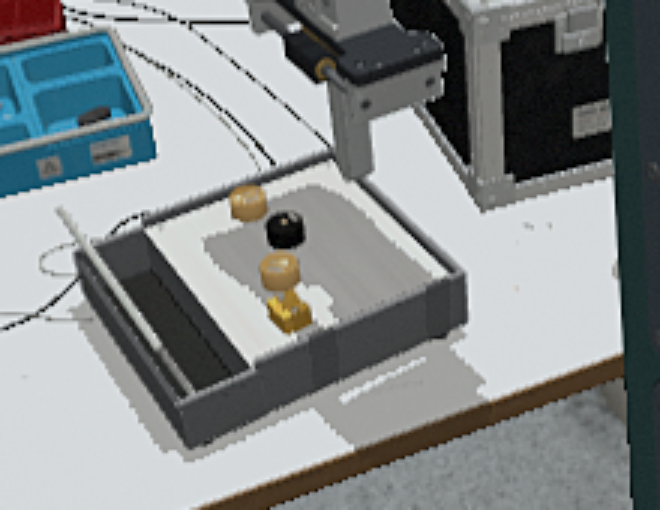

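The fingers are over the deck's back, at about (355,165), and the pucks and insert haven't moved. I'll push the first puck, in lane -24.

Converted, 0.0267 m is 0.534, 0.02 m is 0.4.

>>> hand_motion --steps '{"offsets":[[0,0.05,0.154,0.4,0],[0,0.05,0.154,0.534,0],[0,0,0,0.534,0],[0,0,0,0,0],[0,0,0,0,0]]}'

```text
time: 4.1
tool_pos: [0.5343, 0.1708, 0.0673]
ee_rot: [-3.142, 0.0, 1.693]
wrist_force: [-0.2, 0.4, 0.2]
width: 0.0007
finger_force: 0.0
```

```bash
python3 d.py -.024 .066 .0615
```

```text
tray now -0.0242 -0.0587 0.0673 F [-0.2  0.4  0.2]
move [0.1247 0.     0.0058] yaw err -0.0019
```

>>> hand_motion --steps '{"offsets":[[0,0,0,0.1,0],[0,0.2,0,0,0],[0,0.2,0,0,0],[0,0.2,0,0,0],[0,0.2,0,0,0],[0,0.2,0,0,0],[0,0.2,0,0,0],[0,0.2,0,0,0],[0,0.2,0,0,0],[0,0.2,0,0,0],[0,0.2,0,0,0],[0,0.2,0,0,0],[0,0.2,0,0,0],[0,0.08,0,0,0],[0,0,0,0,0],[0,0,0,0,0]]}'

```text
time: 5.43
tool_pos: [0.5202, 0.2944, 0.061]
ee_rot: [-3.141, 0.0, 1.694]
wrist_force: [-0.2, -0.2, 0.9]
width: 0.0006
finger_force: 0.0
```

```bash
python3 d.py .0214 -.06 .062
python3 - <<'E'
from bench import robot
import cv2
cv2.imwrite("pics/b.png",cv2.resize(robot.snapshot("scene")["color"][150:320,140:360],(660,510)))
E
```

```text
tray now -0.0229 0.0657 0.061 F [-0.2 -0.2  0.9]
move [-0.1257  0.0444 -0.0009] yaw err -0.0005
```

View pics/b.png

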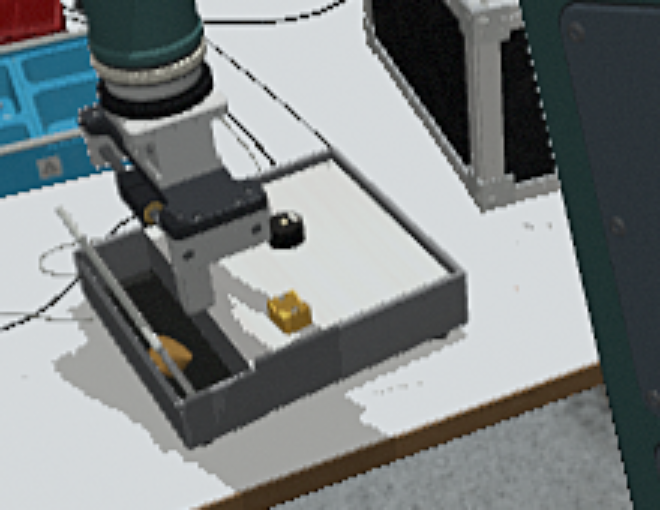

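The first puck is in the trough at about (170,355), and the insert at (290,312) hasn't moved. The black one is next.

Converted, -0.032 m is -0.64, -0.02 m is -0.4.

>>> hand_motion --steps '{"offsets":[[0,0,0,-0.4,0],[0,0,0,-0.4,0],[0,-0.64,0.222,0,0],[0,-0.64,0.222,0,0],[0,-0.64,0.222,0,0],[0,-0.6,0.222,0,0],[0,0,0,0.4,0],[0,0,0,0.4,0],[0,0,0,0,0],[0,0,0,0,0]]}'

```text
time: 6.32
tool_pos: [0.5789, 0.1738, 0.0601]
ee_rot: [-3.139, 0.0, 1.693]
wrist_force: [0.7, 1.5, 0.2]
width: 0.0004
finger_force: 0.0
```

```bash
python3 d.py .0214 .066 .0615
```

```text
tray now 0.0204 -0.0612 0.0601 F [0.7 1.5 0.2]
move [ 0.1272  0.0007 -0.0015] yaw err -0.0021
```

Converted, 0.01 m is 0.2, 0.006 m is 0.12.

>>> hand_motion --steps '{"offsets":[[0,0.2,0.02,-0.02,0],[0,0.2,0,0,0],[0,0.2,0,0,0],[0,0.2,0,0,0],[0,0.2,0,0,0],[0,0.2,0,0,0],[0,0.2,0,0,0],[0,0.2,0,0,0],[0,0.2,0,0,0],[0,0.2,0,0,0],[0,0.2,0,0,0],[0,0.2,0,0,0],[0,0.12,0,0,0],[0,0,0,0,0],[0,0,0,0,0]]}'

```text
time: 7.57
tool_pos: [0.5652, 0.3001, 0.062]
ee_rot: [-3.141, 0.0, 1.694]
wrist_force: [0.3, -0.5, -0.0]
width: 0.0009
finger_force: 0.0
```

>>> hand_motion --steps '{"offsets":[[0,0,0,-0.4,0],[0,0,0,-0.4,0],[0,-0.64,0.246,0,0],[0,-0.64,0.246,0,0],[0,-0.64,0.246,0,0],[0,-0.6,0.246,0,0],[0,0,0,0.4,0],[0,0,0,0.4,0],[0,0,0,0,0],[0,0,0,0,0]]}'

```text
time: 8.4
tool_pos: [0.6285, 0.1799, 0.0606]
ee_rot: [-3.138, 0.0, 1.693]
wrist_force: [-0.1, -0.6, 0.2]
width: 0.0005
finger_force: 0.0
```

```bash
python3 d.py .0706 .066 .0615
```

```text
tray now 0.0704 -0.0613 0.0606 F [-0.1 -0.6  0.2]
move [ 0.1273 -0.     -0.001 ] yaw err -0.002
```

Converted, 0.01 m is 0.2, 0.006 m is 0.12.

>>> hand_motion --steps '{"offsets":[[0,0.2,0,-0.02,0],[0,0.2,0,0,0],[0,0.2,0,0,0],[0,0.2,0,0,0],[0,0.2,0,0,0],[0,0.2,0,0,0],[0,0.2,0,0,0],[0,0.2,0,0,0],[0,0.2,0,0,0],[0,0.2,0,0,0],[0,0.2,0,0,0],[0,0.2,0,0,0],[0,0.12,0,0,0],[0,0,0,0,0],[0,0,0,0,0]]}'

```text
time: 9.65
tool_pos: [0.6141, 0.3061, 0.063]
ee_rot: [-3.141, 0.0, 1.694]
wrist_force: [0.8, -0.0, 0.1]
width: 0.0005
finger_force: 0.0
```

>>> hand_motion --steps '{"offsets":[[0,0,0,-0.6,0],[0,0,0,-0.6,0],[0,-0.6,-0.4,-0.2,0],[0,-0.6,-0.6,0,0],[0,-0.4,-0.4,0,0],[0,0,0,0,0],[0,0,0,0,0]]}'

```text
time: 10.23
tool_pos: [0.5546, 0.217, 0.1336]
ee_rot: [3.141, -0.0, 1.691]
wrist_force: [0.3, -0.3, -0.2]
width: 0.0006
finger_force: 0.0
```

```bash
python3 d.py 0 .16 .13
python3 - <<'E'
from bench import robot
import cv2
import numpy as np
a=cv2.resize(robot.snapshot("scene")["color"][190:310,150:310],(640,480),interpolation=2)
b=cv2.resize(robot.snapshot("top")["color"][150:245,175:285],(330,285),interpolation=2)
a[:140,:]=a[:140,:]
cv2.imwrite("pics/c.png",a);cv2.imwrite("pics/ctop.png",b)
E
```

```text
tray now 0.0017 -0.0153 0.1336 F [ 0.3 -0.3 -0.2]
move [ 0.1753 -0.0023  0.0036] yaw err -0.0035
```

View pics/c.png

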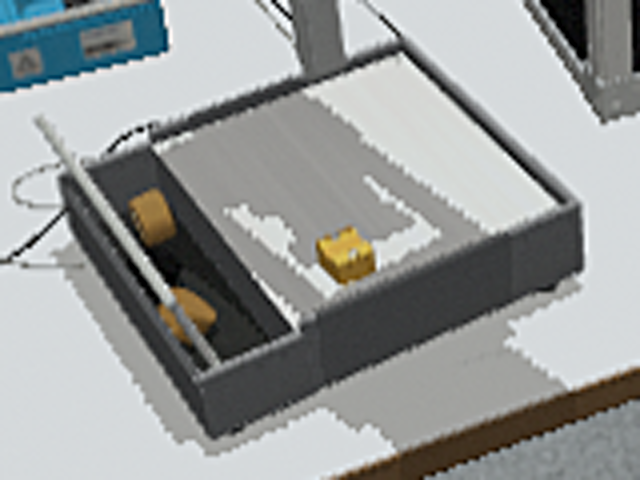

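All three pucks are in the trough: tan at (150,215) and (188,312), black between them at (175,275). The insert is at (345,255), unmoved. Next I'll go over the flap to its outer side.

Converted, 0.037 m is 0.74, 0.035 m is 0.7.

>>> hand_motion --steps '{"offsets":[[0,0.7,0,0,0],[0,0.7,0,0,0],[0,0.7,0,0,0],[0,0.7,0,0,0],[0,0.74,0,0,0],[0,0,0,0,0],[0,0,0,0.44,0],[0,0,0,0.44,0],[0,0,0,0,0],[0,0,0,0,0]]}'

```text
time: 11.17
tool_pos: [0.5325, 0.3941, 0.0869]
ee_rot: [-3.138, 0.002, 1.694]
wrist_force: [-0.1, -0.3, -0.9]
width: 0.0011
finger_force: 0.0
```

```bash
python3 d.py 0 .08 .088
```

```text
tray now 0.0016 0.1632 0.0869 F [-0.1 -0.3 -0.9]
move [-0.0832 -0.0016 -0.0009] yaw err -0.0003
```

Converted, -0.01 m is -0.2, 0.008 m is 0.16.

>>> hand_motion --steps '{"offsets":[[0,-0.2,0,0,0],[0,-0.2,0,0,0],[0,-0.2,0,0,0],[0,-0.2,0,0,0],[0,-0.2,0,0,0],[0,-0.2,0,0,0],[0,-0.2,0,0,0],[0,-0.08,0,0,0],[0,-0.08,0,0.14,0],[0,-0.08,0,0.16,0],[0,-0.04,0,0.16,0],[0,0,0,0,0],[0,0,0,0,0]]}'

```text
time: 12.25
tool_pos: [0.5426, 0.3105, 0.0643]
ee_rot: [-3.138, 0.001, 1.694]
wrist_force: [0.0, -0.3, -0.4]
width: 0.0003
finger_force: 0.0
```

```bash
python3 d.py 0 .079 .056
```

```text
tray now 0.0013 0.0789 0.0643 F [ 0.  -0.3 -0.4]
move [ 0.0001 -0.0012  0.0083] yaw err -0.0009
```

>>> hand_motion --steps '{"offsets":[[0,0,0,0.1,0],[0,0,0,0.06,0],[0,0,0,0.02,0],[0,0,0,0.02,0],[0,0,0,0,0],[0,0,0,0,0]]}'

```text
time: 12.75
tool_pos: [0.5436, 0.311, 0.0564]
ee_rot: [3.141, -0.0, 1.694]
wrist_force: [0.3, -0.7, 1.2]
width: 0.0004
finger_force: 0.5
```

```bash
python3 d.py 0 .079 .056
python3 - <<'E'
from bench import robot
import cv2
cv2.imwrite("pics/d.png",cv2.resize(robot.snapshot("scene")["color"][190:310,150:310],(640,480),interpolation=2))
E
```

```text
tray now 0.0023 0.0793 0.0564 F [ 0.3 -0.7  1.2]
move [-0.0003 -0.0023  0.0004] yaw err -0.0009
```

View pics/d.png

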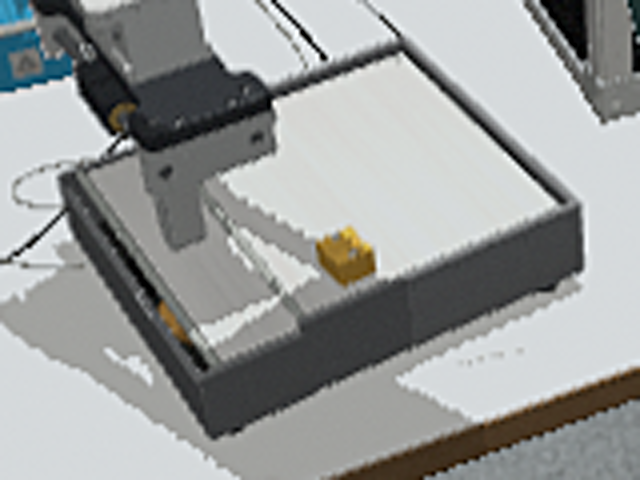

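The flap is down against the deck edge (line from 215,205 to 300,300). I'll press until there's a clear force.

Converted, 0.002 m is 0.04.

>>> hand_motion --steps '{"offsets":[[0,0,0,0.04,0],[0,0,0,0.04,0],[0,0,0,0,0],[0,0,0,0,0]]}'

```text
time: 13.13
tool_pos: [0.5437, 0.311, 0.0561]
ee_rot: [3.14, -0.001, 1.694]
wrist_force: [-5.3, -2.3, 13.8]
width: 0.0006
finger_force: 6.9
```

```bash
python3 d.py 0 .079 .056
```

```text
tray now 0.0024 0.0793 0.0561 F [-5.3 -2.3 13.8]
move [-0.0004 -0.0024  0.0001] yaw err -0.0008
```

That gives 14 N at z = 56.1 mm, so the flap is on its stop. I'll lift off and check.

Converted, -0.04 m is -0.8, -0.03 m is -0.6.

>>> hand_motion --steps '{"offsets":[[0,0,0,-0.2,0],[0,0,0,-0.6,0],[0,0,0,-0.8,0],[0,-0.6,0,-0.8,0],[0,-0.8,0,0,0],[0,-0.8,0,0,0],[0,-0.6,0,0,0],[0,0,0,0,0],[0,0,0,0,0],[0,0,0,0,0]]}'

```text
time: 13.97
tool_pos: [0.5601, 0.1773, 0.1654]
ee_rot: [-3.142, -0.001, 1.694]
wrist_force: [-0.2, -0.2, 0.1]
width: 0.0003
finger_force: 0.0
```

```bash
python3 - <<'E'
from bench import robot
import cv2
cv2.imwrite("pics/e.png",cv2.resize(robot.snapshot("scene")["color"][190:310,150:310],(640,480),interpolation=2))
E
```

```text
(no output)
```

View pics/e.png

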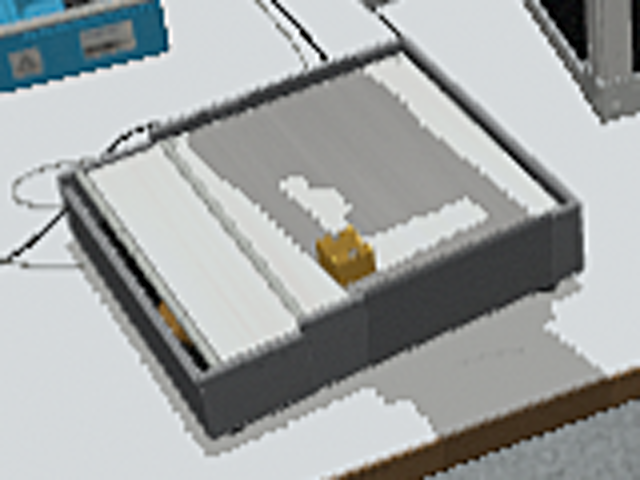

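The flap lies flush from the hinge to the deck edge (165,140 to 300,335), and the insert is still at (345,255). Nothing touches the robot, so I'm handing in.

```bash
python3 -c "
from bench import robot
print(robot.close_job())"
```

```text
the job is handed in; nothing more can be done
None
```

I swept all three pucks into the trough, pressed the flap fully shut, left the insert where it stood and handed the job in at about 14 s; the judge's verdict was not shown.

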